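# Snap the dust cover onto the wheel hub

## Robot

A 6-joint arm with a two-finger parallel gripper is mounted at the origin on the work surface. World frame = base frame: x ahead of the robot, y to its left, z up, the work surface at z = 0. Lengths are in m, angles in rad, forces in N, time in s.
With the tool pointing down it reaches from about 0.425 to 0.95 m from the base axis. Payload 3.5 kg.
Tool frame: the origin (TCP) lies between the finger pads; the fingertips stand 25 mm ahead of it and the grasp point (between the pads) lies 6 mm ahead of it (ctrl.finger_overhang is the distance from the TCP to the fingertips, in m); x points along the fingers, y is the direction in which the jaws open and shut, and the axes are right-handed (so a half turn about x gives the same grasp; the last joint's range is limited). The gripper opens to 85 mm and grips with 20 to 120 N. Pads are 22 mm wide; open, the fingers measure 114 mm over their backs; the gripper's body (76 mm by 85 mm) begins 54 mm behind the grasp point. The pads swing forward as they close: fully open they stand 13 mm farther back than shut.
Start: joints at [1.059, 0.286, 1.577, -0, 1.279, -0.15], TCP at [0.239, 0.631, 0.256] pointing down, gripper open.
Joint ranges: [-2.77, 2.77], [-0.9, 2.22], [0.21, 2.48], [-1.53, 4.67], [0.24, 2.81], [-2.84, 2.84]. Speed limits (rad/s): [2.79, 2.79, 3.14, 3.14, 3.14, 3.14].

## Interface

Orientations are given as a unit quaternion [x, y, z, w].
In Python, from plant import ctrl gives the robot as it stands.
- The arm moves only by the tool play_rows, never from a script. Its argument "targets" is a list of rows, each an object with "delta_pos": the shift along the world's x, y, z normalised to -1 to 1, where 1 is 1000 mm, a list of three; "delta_rot": the turn, a rotation vector about the world's x, y, z normalised to -1 to 1, where 1 is pi rad, a list of three; "claw": the finger opening in mm, from 0 to 85.4. In form: [{"delta_pos": [tx, ty, tz], "delta_rot": [wx, wy, wz], "claw": claw}, ...]. A call has 1 to 20 rows; each row is the pose to reach, as a shift and turn from the pose measured when the call began, turning the shorter way round; what a row does not reach only later rows make up. A row lasts 1/12 s, in which the tool goes at most 41.7 mm and 7.16 degrees, less where a joint would pass 70% of its speed; a pose out of reach is approached as far as the arm can. A call with a number of a shift or a turn outside -1 to 1 is refused whole. A call with a gripper value outside its range is refused whole. The fingers move at their own pace and stop on an object; "newtons" is the grip in N (left out, the last holds). Time passes only in rows, so rows that repeat a pose let the fingers close. It gives the time, the measured TCP pose, the force and the opening at its end, in the units of the state.
- ctrl.get_state(): the state, without advancing time (a new reading comes with each control period).
- ctrl.read_camera(name): name is "scene" or "top" or "wrist"; returns the picture (420x560x3 uint8, blue, green, red); there is no depth.
- ctrl.calibration(name): a dict with "fx", "fy", "cx", "cy" (pixels), "k1" (the pictures are not rectified: a ray, as slopes to the right and down, at radius r is drawn at 1 + k1 r^2 times it, then the intrinsics apply), "camera_from_world" (4x4, takes a point from world to camera coordinates). Camera axes: x right, y down, z forward; pixel columns grow to the right and rows downward; lengths in m; the calibration is good to about 2 mm. A picture is of the moment at which its call begins: read the wrist's pose just before it. calibration takes no time and is no camera call; for the wrist camera it gives the pose at the moment of the call.
- ctrl.sign_off(): hands the job in, once; it reports no verdict.
The state is a dict: "time": time; "qpos": joint angles; "dq": joint speeds; "joint_efforts": joint torques, N m; "eef_pos": TCP position; "tcp_rot": TCP orientation; "contact_force": force on the tool from outside, world axes, zero at the start; "wrist_torque": the same for the moment, N m; "opening": opening from 0.0 (shut) to 1.0 (fully open).
Only numpy, scipy, OpenCV 4.12 (cv2) and the standard library are available. Lean on these libraries where they do the work, as an engineer would, in place of code of your own. Each camera call takes 0.05 s, during which the arm holds its last target. There are 200 camera calls.

## Task

Take the larger of the two clip-on covers from the parts tray by its knob, set it on the bearing boss in the middle of the wheel hub, and press it straight down until all four clips have snapped under the boss's rim and the cover sits flush. The hub stands on a sprung platen that gives way as you press: go by feel, and never press so hard that the platen is driven down onto its stop. Let go of it at the end and leave the smaller cover and everything else where it is.

Things in the scene. Friction and masses are not known exactly. Their poses are not given: they have to be found in the camera images.
- cover: The larger cover, to be fitted: an aluminium disc 72 mm across and 5 mm thick, a round black knob in the middle, four aluminium clip arms, 14 mm wide, hanging from its edge at its own +x, +y, -x, -y. About 0.17 kg. Origin: middle of the disc's underside; z up through the knob. It stands in the tray on its arms, which reach 17.5 mm below the origin. Home on the boss, its origin is at rim, at any turn.
- cover_knob (a point): The middle of the flat top of the larger cover's knob, 35 mm above the cover's origin. The knob is 26 mm across and 30 mm tall above the disc.
- cover_catch (a point): Point on the larger cover's axis level with the upper faces of the clips' catches, 5 mm below its origin. Catches stand 28.2 mm from the axis; below them the arms flare to 32.5 mm at the feet. The arms first touch the rim with the cover's origin 10 mm above rim; then a push growing to about 10 to 18 N spreads the sprung arms; near 5 mm they snap under the rim and the push drops by 2 to 5 N.
- rim (a point): The middle of the flat top of the bearing boss, at the centre of the wheel hub (a polished open drum 196 mm across; its wall ends 23 mm below this point). The boss ends in a round rim 60 mm across and 2.5 mm thick, over a neck 50 mm across. z up.
- hub (a joint): How far the sprung hub has sunk on its platen, m: 0 at rest (top), grows downward, hard stop at 0.020. It is still under the first 1 to 4 N, then sinks 1 mm for every newton more and springs back when let go; pressing the cover on takes 8 to 15 mm of it, and the stop is reached at about 21 to 24 N.
- tray: The aluminium parts tray, fixed, 160 mm (its x) by 250 mm (its y), walls 18 mm high, floor 4 mm thick; origin under its middle. The two covers stand towards its two ends along y, either way round.
- small_cover: The smaller cover, not to be used: disc 48 mm across, knob 20 mm across, otherwise alike and as tall. Leave alone. Origin: the middle of the disc's underside.
- spacer: Steel spacer ring 28 mm across, 16 mm high, lying in the tray. Leave alone. Origin: middle of its underside.
- bearing: Dark bearing ring 32 mm across, 11 mm high, lying in the tray. Leave alone. Origin: middle of its underside.
- wrench: Spanner 180 mm long lying at the back of the bench. Leave alone. Origin: its middle.
- driver: Screwdriver 200 mm long lying at the left of the bench. Leave alone. Origin: its middle.
- jar: Grease jar 60 mm across, 75 mm high, at the back. Leave alone. Origin: middle of its underside.
- brake_shoe: Curved brake shoe about 110 mm long, 28 mm high, at the right of the bench. Leave alone. Origin: near the middle of its arc, underside.
- stand: The black base plate of the hub stand, 170 mm square, fixed, with the sprung hub on it; origin: middle of its underside on the bench. The boss's top (rim) stands about 122 mm above it.
There are look-alikes about, which are no part of the job. Leave any orange or pink look-alike of the stand alone.

How it is judged:
On the way, in this order (a step that is already met when the one before it is completed fails the run):
1. the larger cover is lifted clear of the tray (z of cover in the frame of tray above 0.06 m and contact force between cover and tray below 0.01 N), for 0.1 s.
2. it stands with its clips on the boss's rim, over the middle, not yet pressed home (horizontal distance between cover and rim below 0.005 m and z of cover in the frame of rim between 0.003 and 0.013 m and contact force between cover and stand above 0.3 N), for 0.1 s.
At the end, for the whole second after the job is handed in: The larger cover is down on the boss with all four clips under the rim: its underside within 1.3 mm of the boss's top, within 3 mm of its middle, tilted less than 0.03 rad, at rest and released (horizontal distance between cover and rim below 0.003 m and z of cover in the frame of rim between -0.002 and 0.0013 m and angle between the z axis of cover and the z axis of rim, either way round below 0.03 rad and angle between cover's own z axis and vertical below 0.1 rad and linear speed of cover below 0.01 m/s); the robot touches nothing.
It fails at once if the cover is pressed so hard that the hub is driven down onto its stop (value of joint hub above 0.0195 m).
It fails at once if the smaller cover or another bystander is moved by more than 20 mm (distance of any of small_cover, spacer, bearing, wrench, driver, jar, brake_shoe from where it was at the start of the episode above 0.02 m).
It also fails if it takes over 64 s, if anything falls off the work surface, if the arm or the gripper's body presses on something with over 40 N, if the wrist force passes 120 N, or if a joint passes its speed limit or range.

## Working session

There is one attempt and no reset: what is moved stays moved. The work goes in short steps, Python scripts to look and compute and a tool call to move; the robot and the scene stay as the last step left them, time stands still between calls to the robot, and variables do not carry over. Pictures are saved under pics/ and viewed, about 8 in all and at most 12, crops included, and the job is handed in when it is done.

Besides the shell and the picture viewer there is one more tool, called as name([rows], argument=value, ...), one row to a line, values as JSON. play_rows: Moves the arm, as the interface text tells. Its arguments: {"type":"object","properties":{"targets":{"type":"array"},"newtons":{"type":"number"}},"required":["targets"]}

```bash
mkdir -p pics; ls; cat > h.py <<'E'
import numpy as np, cv2
from plant import ctrl
def K(c): return np.array([[c['fx'],0,c['cx']],[0,c['fy'],c['cy']],[0,0,1.]])
def ray(name,u,v,c=None):
    c=c or ctrl.calibration(name)
    p=cv2.undistortPoints(np.array([[[u,v]]],float),K(c),np.array([c['k1'],0,0,0,0.]),None,None)[0,0]
    T=np.array(c['camera_from_world']);R=T[:3,:3]
    d=R.T@np.array([p[0],p[1],1]);o=-R.T@T[:3,3]
    return o,d
def at_z(name,u,v,z,c=None):
    o,d=ray(name,u,v,c); return o+d*(z-o[2])/d[2]
def proj(name,P,c=None):
    c=c or ctrl.calibration(name);T=np.array(c['camera_from_world'])
    q=(T[:3,:3]@np.atleast_2d(P).T).T+T[:3,3]
    s=q[:,:2]/q[:,2:]; r2=(s**2).sum(1,keepdims=True)
    s=s*(1+c['k1']*r2)   # description's model
    return s*[c['fx'],c['fy']]+[c['cx'],c['cy']]
E
python3 - <<'E'
from h import *
print(ctrl.get_state())
for n in("scene","top","wrist"):
    c=ctrl.calibration(n);print(n,c)
    cv2.imwrite(f"pics/{n}0.png",ctrl.read_camera(n))
E
```

```text
pics
{'time': 0.0, 'qpos': array([ 1.05898014e+00,  2.87223867e-01,  1.57821675e+00,  7.77096969e-06,
        1.27862163e+00, -1.49962212e-01]), 'dq': array([-0.00053507,  0.00058377, -0.00033928,  0.0005681 , -0.00119841,
        0.00093904]), 'joint_efforts': array([-5.05330058e-05, -4.05976331e+01, -2.92627734e+01, -9.83201062e-05,
        5.88420429e-03,  5.20840501e-06]), 'eef_pos': array([0.23859636, 0.63076301, 0.25488679]), 'tcp_rot': array([ 0.12641363,  0.69585038, -0.12806346,  0.69527807]), 'contact_force': array([ 0.6879003 ,  0.01871657, -0.73047316]), 'wrist_torque': array([ 0.00964193, -0.0296151 ,  0.05806035]), 'opening': 1.0012148170282535}
scene {'fx': 416.5303885513409, 'fy': 416.5303885513409, 'cx': 277.13308174024183, 'cy': 214.43411868152535, 'k1': -0.031204260410226302, 'camera_from_world': array([[ 0.68309149,  0.73030127, -0.00678725, -0.31863287],
       [ 0.57921929, -0.54738993, -0.6040441 , -0.26334826],
       [-0.44484945,  0.40868608, -0.79692199,  1.82998562],
       [ 0.        ,  0.        ,  0.        ,  1.        ]])}
top {'fx': 525.5940520353445, 'fy': 525.5940520353445, 'cx': 280.93816610063243, 'cy': 210.7359325142103, 'k1': 0.014681751085542372, 'camera_from_world': array([[ 0.0140809 , -0.99988238,  0.00607969, -0.05756129],
       [-0.98243169, -0.01496623, -0.18602146,  0.50071028],
       [ 0.18609057, -0.00335353, -0.98252687,  1.61309152],
       [ 0.        ,  0.        ,  0.        ,  1.        ]])}
wrist {'fx': 367.13938820269254, 'fy': 367.13938820269254, 'cx': 277.15069198526453, 'cy': 210.54065044387102, 'k1': -0.04946555065522581, 'camera_from_world': array([[ 0.35455981,  0.93502977, -0.00258367, -0.67389737],
       [ 0.90067887, -0.34078934,  0.26951844, -0.03500173],
       [ 0.25112728, -0.09788746, -0.96299176,  0.37892858],
       [ 0.        ,  0.        ,  0.        ,  1.        ]])}
```

View pics/top0.png

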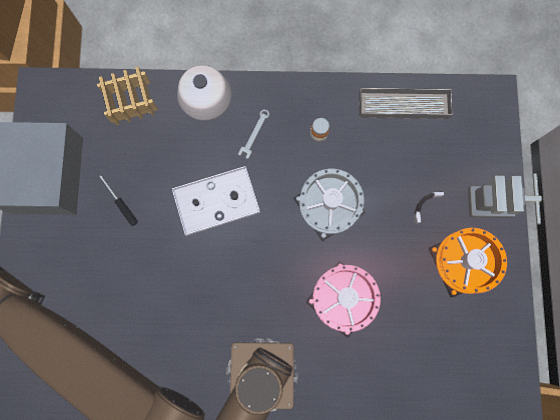

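View pics/scene0.png

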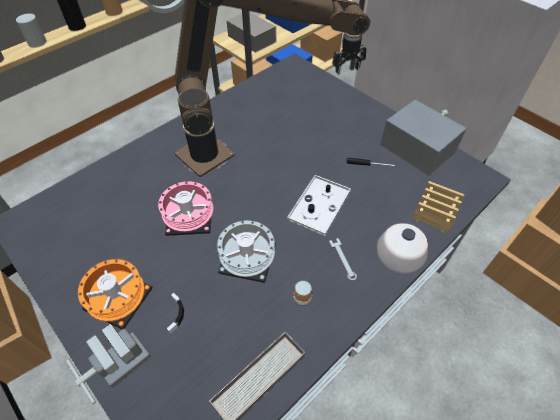

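The top view shows the tray at about (215,200), with the larger knob at (234,196) and the smaller cover at (196,202). The grey hub, which is the real one, has its boss at (333,198). The orange and pink hubs are look-alikes. Next I'll enlarge the tray and hub and take a first measurement.

```bash
python3 - <<'E'
from h import *
im=cv2.imread("pics/top0.png")
a=cv2.resize(im[160:240,165:265],None,fx=4,fy=4,interpolation=cv2.INTER_CUBIC)
b=cv2.resize(im[160:240,285:385],None,fx=4,fy=4,interpolation=cv2.INTER_CUBIC)
cv2.imwrite("pics/crop.png",np.hstack([a,b]))
print(at_z("top",234,196,.0565),at_z("top",196,202,.0565),at_z("top",333,198,.122))
g=cv2.cvtColor(im,cv2.COLOR_BGR2GRAY)
m=(g[160:240,165:265]<60).astype(np.uint8)
n,l,s,ce=cv2.connectedComponentsWithStats(m)
for i in range(1,n):
  if 15<s[i,4]<400: print(s[i],ce[i]+[165,160],at_z("top",*(ce[i]+[165,160]),.05))
# scene view cross-check
for u,v in((312,205),(328,185)): print(at_z("scene",u,v,.0565))
print(at_z("scene",246,243,.122))
E
```

```text
[0.54479247 0.09856975 0.0565    ] [0.52363091 0.21741799 0.0565    ] [ 0.52898791 -0.20709951  0.122     ]
[0.54990305 0.10394006 0.0565    ]
[0.52317796 0.22240296 0.0565    ]
[ 0.54444177 -0.21540042  0.122     ]
```

View pics/crop.png

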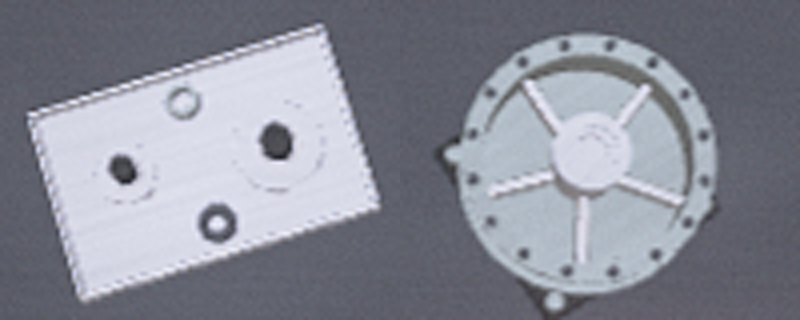

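```bash
python3 - <<'E'
from h import *
from scipy.spatial.transform import Rotation as R
s=ctrl.get_state();r=R.from_quat(s['tcp_rot']).as_matrix();print(r.round(3))
c=ctrl.calibration("wrist");T=np.array(c['camera_from_world']);o=-T[:3,:3].T@T[:3,3]
print(o-s['eef_pos'],T[2,:3])
for tgt,P in (([.547,.101,.19],[.547,.101,.0565]),([.535,-.21,.26],[.535,-.21,.122])):
  print(proj("wrist",np.array(P)-tgt+s['eef_pos'],c), np.array(tgt)-s['eef_pos'])
E
```

```text
[[-0.001  0.354  0.935]
 [-0.002  0.935 -0.354]
 [-1.    -0.002 -0.   ]]
[-0.06334016  0.02441332  0.11752938] [ 0.25126832 -0.09763625 -0.96298047]
[[277.44014519 207.29377991]] [ 0.3083356  -0.52990275 -0.06523915]
[[277.44969583 205.66245368]] [ 0.2963356  -0.84090275  0.00476085]
```

play_rows([
  {"delta_pos": [0.308, -0.53, -0.065], "delta_rot": [0, 0, 0], "claw": 60},
  {"delta_pos": [0.308, -0.53, -0.065], "delta_rot": [0, 0, 0], "claw": 60},
  {"delta_pos": [0.308, -0.53, -0.065], "delta_rot": [0, 0, 0], "claw": 60},
  {"delta_pos": [0.308, -0.53, -0.065], "delta_rot": [0, 0, 0], "claw": 60},
  {"delta_pos": [0.308, -0.53, -0.065], "delta_rot": [0, 0, 0], "claw": 60},
  {"delta_pos": [0.308, -0.53, -0.065], "delta_rot": [0, 0, 0], "claw": 60},
  {"delta_pos": [0.308, -0.53, -0.065], "delta_rot": [0, 0, 0], "claw": 60},
  {"delta_pos": [0.308, -0.53, -0.065], "delta_rot": [0, 0, 0], "claw": 60},
  {"delta_pos": [0.308, -0.53, -0.065], "delta_rot": [0, 0, 0], "claw": 60},
  {"delta_pos": [0.308, -0.53, -0.065], "delta_rot": [0, 0, 0], "claw": 60},
  {"delta_pos": [0.308, -0.53, -0.065], "delta_rot": [0, 0, 0], "claw": 60},
  {"delta_pos": [0.308, -0.53, -0.065], "delta_rot": [0, 0, 0], "claw": 60},
  {"delta_pos": [0.308, -0.53, -0.065], "delta_rot": [0, 0, 0], "claw": 60},
  {"delta_pos": [0.308, -0.53, -0.065], "delta_rot": [0, 0, 0], "claw": 60},
  {"delta_pos": [0.308, -0.53, -0.065], "delta_rot": [0, 0, 0], "claw": 60},
  {"delta_pos": [0.308, -0.53, -0.065], "delta_rot": [0, 0, 0], "claw": 60},
  {"delta_pos": [0.308, -0.53, -0.065], "delta_rot": [0, 0, 0], "claw": 60},
  {"delta_pos": [0.308, -0.53, -0.065], "delta_rot": [0, 0, 0], "claw": 60},
  {"delta_pos": [0.308, -0.53, -0.065], "delta_rot": [0, 0, 0], "claw": 60},
  {"delta_pos": [0.308, -0.53, -0.065], "delta_rot": [0, 0, 0], "claw": 60},
])

```text
time: 1.82
eef_pos: [0.546, 0.1022, 0.1903]
tcp_rot: [0.126, 0.696, -0.127, 0.695]
contact_force: [-0.3, -0.3, -0.3]
opening: 0.701
```

```bash
python3 - <<'E'
from h import *
s=ctrl.get_state();print(s['time'],s['eef_pos'],s['tcp_rot'],s['contact_force'],s['opening'],s['dq'].round(3))
import pickle
c=ctrl.calibration("wrist");im=ctrl.read_camera("wrist");cv2.imwrite("pics/w1.png",im);pickle.dump(c,open("c1.pkl","wb"))
E
```

```text
1.8167 [0.54604578 0.10221391 0.19031094] [ 0.12594426  0.69593623 -0.12708286  0.69545723] [-0.28877817 -0.30899685 -0.27139471] 0.7013497178859441 [ 0.001 -0.002 -0.001 -0.002 -0.    -0.   ]
```

View pics/w1.png

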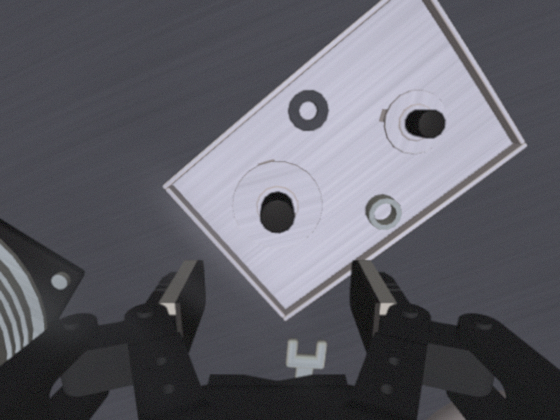

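The wrist view shows the larger cover's knob top at about (277,215), with its disc around (278,202). The small cover is at (425,123). I'll refine the knob centre by fitting the projected top circle.

```bash
python3 - <<'E'
from h import *
import pickle
c=pickle.load(open("c1.pkl","rb"));im=cv2.imread("pics/w1.png");g=cv2.cvtColor(im,cv2.COLOR_BGR2GRAY)
x0,y0=240,175
m=(g[y0:250,x0:315]<70).astype(np.uint8)
n,l,s,ce=cv2.connectedComponentsWithStats(m);i=1+np.argmax(s[1:,4]);print(s[i],ce[i]+[x0,y0])
ys,xs=np.where(l==i);
bb=[xs.min()+x0,xs.max()+x0+1,ys.max()+y0+1,ys.min()+y0];print(bb)
t=np.linspace(0,2*np.pi,80);circ=np.c_[np.cos(t),np.sin(t)]
def box(xy,z,r):
    p=proj("wrist",np.c_[np.array(xy)+r*circ,np.full(80,z)],c);return [p[:,0].min(),p[:,0].max(),p[:,1].max(),p[:,1].min()]
from scipy.optimize import least_squares
# pixel centers offset .5
f=lambda p:(np.array(box(p[:2],.0565,p[2]))-np.array(bb)+.5)[:3]
r=least_squares(f,[.547,.101,.013],x_scale=[.01,.01,.001]);print(r.x,r.fun)
print(box(r.x[:2],.0265,.036),"disc box pred; seen ~232..323, 160..247")
print(proj("wrist",np.r_[r.x[:2],.0565],c))
E
```

```text
[  21   17   33   40 1068] [276.88857678 212.12921348]
[np.int64(261), np.int64(294), np.int64(232), np.int64(192)]
[0.55194502 0.09966953 0.01178489] [0.00000000e+00 5.68434189e-14 0.00000000e+00]
[np.float64(231.70413408256076), np.float64(322.50012031127335), np.float64(247.59925275139472), np.float64(159.7502646872777)] disc box pred; seen ~232..323, 160..247
[[276.99704888 215.87007854]]
```

play_rows([
  {"delta_pos": [0.0055, -0.0024, -0.04], "delta_rot": [0, 0, 0], "claw": 60},
  {"delta_pos": [0.0055, -0.0024, -0.08], "delta_rot": [0, 0, 0], "claw": 60},
  {"delta_pos": [0.0055, -0.0024, -0.11], "delta_rot": [0, 0, 0], "claw": 60},
  {"delta_pos": [0.0055, -0.0024, -0.133], "delta_rot": [0, 0, 0], "claw": 60},
  {"delta_pos": [0.0055, -0.0024, -0.133], "delta_rot": [0, 0, 0], "claw": 60},
  {"delta_pos": [0.0055, -0.0024, -0.133], "delta_rot": [0, 0, 0], "claw": 60},
], newtons=80)

```text
time: 2.37
eef_pos: [0.5505, 0.1006, 0.0565]
tcp_rot: [0.125, 0.697, -0.127, 0.695]
contact_force: [0.2, 0.0, 1.2]
opening: 0.703
```

play_rows([
  {"delta_pos": [0, 0, 0], "delta_rot": [0, 0, 0], "claw": 20},
  {"delta_pos": [0, 0, 0], "delta_rot": [0, 0, 0], "claw": 20},
  {"delta_pos": [0, 0, 0], "delta_rot": [0, 0, 0], "claw": 20},
  {"delta_pos": [0, 0, 0], "delta_rot": [0, 0, 0], "claw": 20},
  {"delta_pos": [0, 0, 0], "delta_rot": [0, 0, 0], "claw": 20},
  {"delta_pos": [0, 0, 0], "delta_rot": [0, 0, 0], "claw": 20},
  {"delta_pos": [0, 0, 0], "delta_rot": [0, 0, 0], "claw": 20},
  {"delta_pos": [0, 0, 0], "delta_rot": [0, 0, 0], "claw": 20},
  {"delta_pos": [0, 0, 0], "delta_rot": [0, 0, 0], "claw": 20},
  {"delta_pos": [0, 0, 0], "delta_rot": [0, 0, 0], "claw": 20},
], newtons=80)

```text
time: 3.2
eef_pos: [0.5523, 0.1008, 0.059]
tcp_rot: [0.126, 0.696, -0.126, 0.696]
contact_force: [-1.4, 0.9, 7.1]
opening: 0.278
```

play_rows([
  {"delta_pos": [0, 0, 0.01], "delta_rot": [0, 0, 0], "claw": 20},
  {"delta_pos": [0, 0, 0.03], "delta_rot": [0, 0, 0], "claw": 20},
  {"delta_pos": [0, 0, 0.07], "delta_rot": [0, 0, 0], "claw": 20},
  {"delta_pos": [0, 0, 0.11], "delta_rot": [0, 0, 0], "claw": 20},
  {"delta_pos": [0, 0, 0.15], "delta_rot": [0, 0, 0], "claw": 20},
  {"delta_pos": [0, 0, 0.19], "delta_rot": [0, 0, 0], "claw": 20},
  {"delta_pos": [0, 0, 0.22], "delta_rot": [0, 0, 0], "claw": 20},
  {"delta_pos": [0, 0, 0.22], "delta_rot": [0, 0, 0], "claw": 20},
  {"delta_pos": [0.01, -0.04, 0.22], "delta_rot": [0, 0, 0], "claw": 20},
  {"delta_pos": [0.02, -0.08, 0.22], "delta_rot": [0, 0, 0], "claw": 20},
  {"delta_pos": [0.025, -0.12, 0.22], "delta_rot": [0, 0, 0], "claw": 20},
  {"delta_pos": [0.03, -0.16, 0.22], "delta_rot": [0, 0, 0], "claw": 20},
  {"delta_pos": [0.03, -0.19, 0.22], "delta_rot": [0, 0, 0], "claw": 20},
  {"delta_pos": [0.03, -0.195, 0.22], "delta_rot": [0, 0, 0], "claw": 20},
  {"delta_pos": [0.03, -0.195, 0.22], "delta_rot": [0, 0, 0], "claw": 20},
  {"delta_pos": [0.03, -0.195, 0.22], "delta_rot": [0, 0, 0], "claw": 20},
], newtons=80)

```text
time: 4.53
eef_pos: [0.5817, -0.0938, 0.2783]
tcp_rot: [0.126, 0.696, -0.126, 0.695]
contact_force: [0.4, 0.5, -1.1]
opening: 0.273
```

```bash
python3 - <<'E'
from h import *
s=ctrl.get_state();print(s['time'],s['eef_pos'],s['tcp_rot'],s['contact_force'],s['opening'],s['dq'].round(3))
import pickle
c=ctrl.calibration("wrist");im=ctrl.read_camera("wrist");cv2.imwrite("pics/w2.png",im);pickle.dump((c,s),open("c2.pkl","wb"))
cv2.imwrite("pics/t2.png",ctrl.read_camera("top"))
E
```

```text
4.5333 [ 0.58172375 -0.09383402  0.27832292] [ 0.12647069  0.69603725 -0.12635739  0.69539278] [ 0.39334561  0.49273569 -1.07931467] 0.2729570203089108 [ 0.028 -0.007 -0.002 -0.001 -0.001 -0.   ]
```

View pics/w2.png

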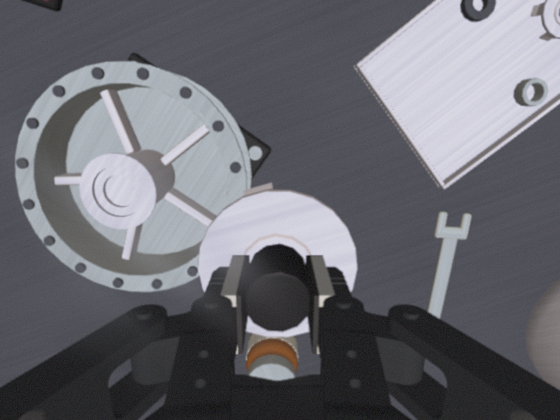

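The wrist view shows the boss rim as an ellipse centred at about (118,190), spanning x 79–157. The cover is held level, with its disc spanning x 198–357 and its top edge at y≈190. I'll fit both circles.

```bash
cat > fit.py <<'E'
from h import *
from scipy.optimize import least_squares
from scipy.ndimage import map_coordinates
def fit(im,c,xy,z,r,angs,srch=7,sign=-1,free_r=False,it=4):
    """fit centre of a horizontal world circle; sign=-1: brighter inside. angs: image angle ranges kept (deg, 0=right,90=down)"""
    g=cv2.GaussianBlur(cv2.cvtColor(im,cv2.COLOR_BGR2GRAY).astype(float),(0,0),1.)
    t=np.linspace(0,2*np.pi,180,endpoint=False);cs=np.c_[np.cos(t),np.sin(t)]
    p=np.r_[xy,r]
    for k in range(it):
        q=proj("wrist",np.c_[p[:2]+p[2]*cs,np.full(180,z)],c);m=q.mean(0)
        a=np.degrees(np.arctan2(*(q-m).T[::-1]))%360
        keep=np.any([(a>=lo)&(a<=hi) for lo,hi in angs],0)
        n=(q-m)/np.linalg.norm(q-m,axis=1)[:,None]
        S=srch if k<2 else 4
        s=np.arange(-S,S+.01,.25)
        prof=map_coordinates(g,[(q[:,1:]+n[:,1:]*s),(q[:,:1]+n[:,:1]*s)],order=1,mode='nearest')
        d=np.gradient(prof,axis=1)*sign
        j=d.argmax(1);keep&=d.max(1)>1
        e=q+n*s[j][:,None]
        def f(v):
            w=proj("wrist",np.c_[v[:2]+(v[2] if free_r else r)*cs,np.full(180,z)],c)
            return (((w-e)*n).sum(1))[keep]
        o=least_squares(f,p,loss='soft_l1',x_scale=[.01,.01,.01]);p=o.x
        if not free_r:p[2]=r
    return p,np.median(np.abs(f(p))),keep.sum()
E
python3 - <<'E'
from fit import *
import pickle
c,s=pickle.load(open("c2.pkl","rb"));im=cv2.imread("pics/w2.png")
g0=at_z("wrist",118,190,.122,c);print("guess",g0)
for fr in(0,1):print("rim",fit(im,c,g0[:2],.122,.030,[(90,270)],free_r=fr),fit(im,c,g0[:2],.122,.030,[(0,360)],free_r=fr))
e=s['eef_pos']
for z in(-.0325,-.0305,-.0285):   # disc top edge relative to TCP
  for fr in(0,1):
    p,r,n=fit(im,c,e[:2],e[2]+z,.036,[(185,355)],free_r=fr);print(z,p-np.r_[e[:2],0],r,n)
q=at_z("wrist",277,299,e[2]-.0025,c)
print("knob",q-e)
o=im.copy()
t=np.linspace(0,2*np.pi,180);cs=np.c_[np.cos(t),np.sin(t)]
E
```

```text
guess [ 0.53133637 -0.20579395  0.122     ]
rim (array([ 0.53310733, -0.21275743,  0.03      ]), np.float64(1.733525265184346), np.int64(87)) (array([ 0.53240524, -0.20718868,  0.03      ]), np.float64(0.281186813976651), np.int64(174))
rim (array([ 0.53654099, -0.20839   ,  0.03393797]), np.float64(0.7662585915160737), np.int64(85)) (array([ 0.532431  , -0.20740502,  0.03001738]), np.float64(0.3707606136494599), np.int64(174))
-0.0325 [ 0.00167695 -0.00029558  0.036     ] 0.4975199537965487 83
-0.0325 [6.50118650e-04 8.50644210e-05 3.51289021e-02] 0.2649856825455968 83
-0.0305 [ 0.00134903 -0.00019244  0.036     ] 0.7549035669172053 83
-0.0305 [-0.00017204  0.00039561  0.03468118] 0.2559578123389875 83
-0.0285 [ 9.93230537e-04 -7.37511622e-05  3.60000000e-02] 1.0237167284989042 83
-0.0285 [-0.00103097  0.00071867  0.0342086 ] 0.25595576321140223 83
knob [-0.00063771  0.00030017 -0.0025    ]
```

play_rows([
  {"delta_pos": [0, -0.04, 0], "delta_rot": [0, 0, 0], "claw": 20},
  {"delta_pos": [-0.01, -0.08, 0], "delta_rot": [0, 0, 0], "claw": 20},
  {"delta_pos": [-0.02, -0.12, 0], "delta_rot": [0, 0, 0], "claw": 20},
  {"delta_pos": [-0.03, -0.16, 0], "delta_rot": [0, 0, 0], "claw": 20},
  {"delta_pos": [-0.037, -0.2, 0], "delta_rot": [0, 0, 0], "claw": 20},
  {"delta_pos": [-0.037, -0.23, 0], "delta_rot": [0, 0, 0], "claw": 20},
  {"delta_pos": [-0.037, -0.23, 0], "delta_rot": [0, 0, 0], "claw": 20},
  {"delta_pos": [-0.037, -0.23, 0], "delta_rot": [0, 0, 0], "claw": 20},
  {"delta_pos": [-0.037, -0.23, 0], "delta_rot": [0, 0, 0], "claw": 20},
])

```text
time: 5.38
eef_pos: [0.5454, -0.3211, 0.2785]
tcp_rot: [0.125, 0.696, -0.125, 0.696]
contact_force: [-0.3, 1.4, -1.2]
opening: 0.274
```

```bash
python3 - <<'E'
from fit import *
import pickle
s=ctrl.get_state();e=s['eef_pos'];print(s['time'],e,s['contact_force'],s['dq'].round(3))
c=ctrl.calibration("wrist");im=ctrl.read_camera("wrist");cv2.imwrite("pics/w3.png",im);pickle.dump((c,s),open("c3.pkl","wb"))
for fr in(0,1):
  for g in ([.5324,-.2073],[.534,-.209],[.531,-.206]):print(fit(im,c,g,.122,.03,[(0,360)],free_r=fr))
for z in(-.0365,-.0325,-.0305):
  for fr in(0,1):
    p,r,n=fit(im,c,e[:2],e[2]+z,.036,[(185,355)],free_r=fr);print(z,p-np.r_[e[:2],0],r,n)
o=im.copy()
t=np.linspace(0,2*np.pi,180);cs=np.c_[np.cos(t),np.sin(t)]
for xy,z,r in (([.5324,-.2073],.122,.03),(e[:2]+[.0015,0],e[2]-.0325,.036),(e[:2]+[.0015,0],e[2]-.0025,.013)):
  cv2.polylines(o,[proj("wrist",np.c_[np.array(xy)+r*cs,np.full(180,z)],c).round().astype(np.int32)],True,(0,0,255),1)
cv2.imwrite("pics/w3o.png",o)
E
```

```text
5.3833 [ 0.5454323  -0.32108945  0.27845984] [-0.25876698  1.36007127 -1.19434438] [ 0.016 -0.01   0.009 -0.001 -0.002 -0.   ]
(array([ 0.53257476, -0.20712491,  0.03      ]), np.float64(0.24853207614730413), np.int64(173))
(array([ 0.53258041, -0.20713518,  0.03      ]), np.float64(0.2434517016170661), np.int64(174))
(array([ 0.5325812 , -0.20712892,  0.03      ]), np.float64(0.24791634231016815), np.int64(174))
(array([ 0.53257088, -0.20714299,  0.03000937]), np.float64(0.23556608986137645), np.int64(173))
(array([ 0.53258044, -0.20713414,  0.02999841]), np.float64(0.2422024900081517), np.int64(174))
(array([ 0.53258003, -0.20713421,  0.02999775]), np.float64(0.24265665342222048), np.int64(174))
-0.0365 [ 0.00215149 -0.00078781  0.036     ] 0.2579228568484362 83
-0.0365 [ 0.00236327 -0.00086288  0.03617031] 0.271698348335118 83
-0.0325 [ 0.00155179 -0.00056544  0.036     ] 0.5153925032819275 83
-0.0325 [ 0.00064999 -0.00022885  0.03523724] 0.25659903501187986 83
-0.0305 [ 0.00121588 -0.00048555  0.036     ] 0.8001326172601505 83
-0.0305 [-2.04751404e-04  9.40107357e-05  3.47674303e-02] 0.259132903206899 83
```

View pics/w3o.png

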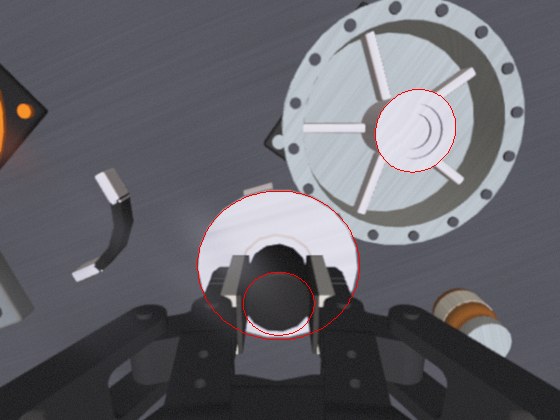

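The two views agree on the boss at (0.5325, -0.2072), with the fitted rim radius at exactly 30 mm. The held cover sits about 1–1.5 mm along the pads from the TCP. Next I'll move to hover above the rim.

play_rows([
  {"delta_pos": [-0.005, 0.04, 0], "delta_rot": [0, 0, 0], "claw": 20},
  {"delta_pos": [-0.01, 0.08, 0], "delta_rot": [0, 0, 0], "claw": 20},
  {"delta_pos": [-0.014, 0.105, 0], "delta_rot": [0, 0, 0], "claw": 20},
  {"delta_pos": [-0.014, 0.1143, 0], "delta_rot": [0, 0, 0], "claw": 20},
  {"delta_pos": [-0.014, 0.1143, -0.03], "delta_rot": [0, 0, 0], "claw": 20},
  {"delta_pos": [-0.014, 0.1143, -0.06], "delta_rot": [0, 0, 0], "claw": 20},
  {"delta_pos": [-0.014, 0.1143, -0.08], "delta_rot": [0, 0, 0], "claw": 20},
  {"delta_pos": [-0.014, 0.1143, -0.083], "delta_rot": [0, 0, 0], "claw": 20},
  {"delta_pos": [-0.014, 0.1143, -0.083], "delta_rot": [0, 0, 0], "claw": 20},
  {"delta_pos": [-0.014, 0.1143, -0.083], "delta_rot": [0, 0, 0], "claw": 20},
  {"delta_pos": [-0.014, 0.1143, -0.083], "delta_rot": [0, 0, 0], "claw": 20},
  {"delta_pos": [-0.014, 0.1143, -0.083], "delta_rot": [0, 0, 0], "claw": 20},
])

```text
time: 6.43
eef_pos: [0.5326, -0.207, 0.1978]
tcp_rot: [0.125, 0.695, -0.125, 0.697]
contact_force: [0.7, -0.4, -0.5]
opening: 0.276
```

```bash
python3 - <<'E'
from fit import *
s=ctrl.get_state();e=s['eef_pos'];print(s['time'],e,s['contact_force'],s['wrist_torque'],s['dq'].round(3))
from scipy.spatial.transform import Rotation as R
print(R.from_quat(s['tcp_rot']).as_matrix().round(4))
c=ctrl.calibration("wrist");im=ctrl.read_camera("wrist");t=ctrl.read_camera("scene")
cs=np.c_[np.cos(np.linspace(0,6.29,180)),np.sin(np.linspace(0,6.29,180))]
for xy,z,r in (([.5325,-.2072],.122,.03),([.5325,-.2072],.099,.098),(e[:2]+[.0015,-.0005],e[2]-.0345,.036)):
  cv2.polylines(im,[proj("wrist",np.c_[np.array(xy)+r*cs,np.full(180,z)],c).round().astype(np.int32)],True,(0,0,255),1)
crop=cv2.resize(t[190:290,190:310],None,fx=4.2,fy=4.2,interpolation=cv2.INTER_CUBIC)
cv2.imwrite("pics/h.png",cv2.resize(im,None,fx=1,fy=1));cv2.imwrite("pics/hs.png",crop)
E
```

```text
6.4333 [ 0.53263851 -0.20704141  0.19783951] [ 0.71001778 -0.37404239 -0.49362543] [-0.02220198  0.05470412  0.00037851] [-0.003  0.002  0.008 -0.    -0.    -0.001]
[[ 3.000e-03  3.475e-01  9.377e-01]
 [-1.300e-03  9.377e-01 -3.475e-01]
 [-1.000e+00 -2.000e-04  3.300e-03]]
```

View pics/h.png

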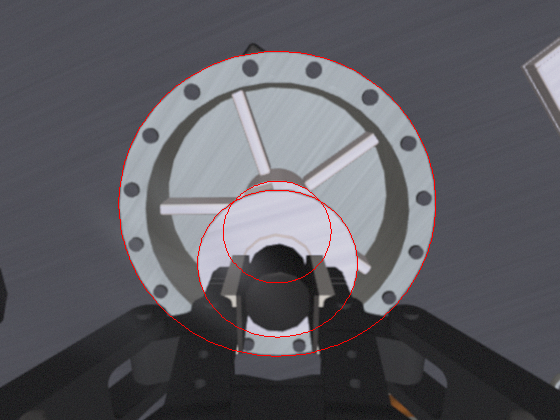

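View pics/hs.png

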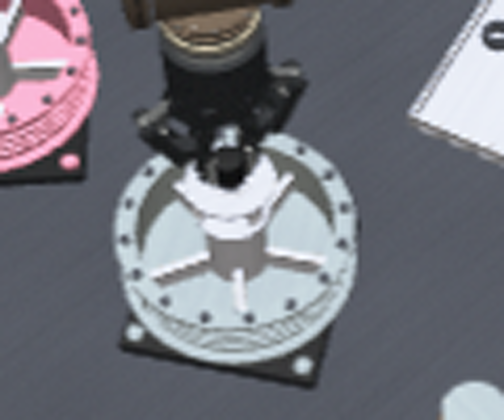

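The hub overlay matches both circles exactly, and the cover hovers over the boss. I'll descend in small steps and watch the force.

play_rows([
  {"delta_pos": [-0.001, 0, -0.007], "delta_rot": [0, 0, 0], "claw": 20},
  {"delta_pos": [-0.001, 0, -0.014], "delta_rot": [0, 0, 0], "claw": 20},
  {"delta_pos": [-0.001, 0, -0.02], "delta_rot": [0, 0, 0], "claw": 20},
  {"delta_pos": [-0.001, 0, -0.022], "delta_rot": [0, 0, 0], "claw": 20},
  {"delta_pos": [-0.001, 0, -0.024], "delta_rot": [0, 0, 0], "claw": 20},
  {"delta_pos": [-0.001, 0, -0.024], "delta_rot": [0, 0, 0], "claw": 20},
  {"delta_pos": [-0.001, 0, -0.024], "delta_rot": [0, 0, 0], "claw": 20},
])

```text
time: 7.12
eef_pos: [0.5312, -0.2069, 0.173]
tcp_rot: [0.125, 0.695, -0.125, 0.697]
contact_force: [-0.3, -0.0, -1.4]
opening: 0.274
```

play_rows([
  {"delta_pos": [0, 0, -0.001], "delta_rot": [0, 0, 0], "claw": 20},
  {"delta_pos": [0, 0, -0.002], "delta_rot": [0, 0, 0], "claw": 20},
  {"delta_pos": [0, 0, -0.002], "delta_rot": [0, 0, 0], "claw": 20},
  {"delta_pos": [0, 0, -0.002], "delta_rot": [0, 0, 0], "claw": 20},
])

```text
time: 7.45
eef_pos: [0.5312, -0.2069, 0.171]
tcp_rot: [0.125, 0.695, -0.125, 0.697]
contact_force: [-0.3, 1.0, -2.0]
opening: 0.273
```

play_rows([
  {"delta_pos": [0, 0, -0.001], "delta_rot": [0, 0, 0], "claw": 20},
  {"delta_pos": [0, 0, -0.002], "delta_rot": [0, 0, 0], "claw": 20},
  {"delta_pos": [0, 0, -0.002], "delta_rot": [0, 0, 0], "claw": 20},
  {"delta_pos": [0, 0, -0.002], "delta_rot": [0, 0, 0], "claw": 20},
])

```text
time: 7.78
eef_pos: [0.5313, -0.2069, 0.1692]
tcp_rot: [0.125, 0.695, -0.125, 0.697]
contact_force: [-0.7, 0.4, -0.9]
opening: 0.273
```

play_rows([
  {"delta_pos": [0, 0, -0.001], "delta_rot": [0, 0, 0], "claw": 20},
  {"delta_pos": [0, 0, -0.002], "delta_rot": [0, 0, 0], "claw": 20},
  {"delta_pos": [0, 0, -0.002], "delta_rot": [0, 0, 0], "claw": 20},
  {"delta_pos": [0, 0, -0.002], "delta_rot": [0, 0, 0], "claw": 20},
])

```text
time: 8.12
eef_pos: [0.5316, -0.2071, 0.1677]
tcp_rot: [0.125, 0.695, -0.125, 0.697]
contact_force: [-0.3, 0.5, 2.2]
opening: 0.275
```

Contact is at TCP z≈0.169, as predicted. I'll hold briefly and then press in small steps.

play_rows([
  {"delta_pos": [0, 0, 0], "delta_rot": [0, 0, 0], "claw": 20},
  {"delta_pos": [0, 0, -0.001], "delta_rot": [0, 0, 0], "claw": 20},
  {"delta_pos": [0, 0, -0.002], "delta_rot": [0, 0, 0], "claw": 20},
  {"delta_pos": [0, 0, -0.003], "delta_rot": [0, 0, 0], "claw": 20},
  {"delta_pos": [0, 0, -0.003], "delta_rot": [0, 0, 0], "claw": 20},
  {"delta_pos": [0, 0, -0.003], "delta_rot": [0, 0, 0], "claw": 20},
])

```text
time: 8.62
eef_pos: [0.5318, -0.2072, 0.165]
tcp_rot: [0.125, 0.695, -0.125, 0.697]
contact_force: [-0.9, 0.6, 5.3]
opening: 0.277
```

play_rows([
  {"delta_pos": [0, 0, -0.001], "delta_rot": [0, 0, 0], "claw": 20},
  {"delta_pos": [0, 0, -0.002], "delta_rot": [0, 0, 0], "claw": 20},
  {"delta_pos": [0, 0, -0.003], "delta_rot": [0, 0, 0], "claw": 20},
  {"delta_pos": [0, 0, -0.003], "delta_rot": [0, 0, 0], "claw": 20},
  {"delta_pos": [0, 0, -0.003], "delta_rot": [0, 0, 0], "claw": 20},
])

```text
time: 9.03
eef_pos: [0.5321, -0.2073, 0.1625]
tcp_rot: [0.125, 0.694, -0.125, 0.698]
contact_force: [-1.0, 1.1, 6.8]
opening: 0.276
```

play_rows([
  {"delta_pos": [0, 0, -0.001], "delta_rot": [0, 0, 0], "claw": 20},
  {"delta_pos": [0, 0, -0.002], "delta_rot": [0, 0, 0], "claw": 20},
  {"delta_pos": [0, 0, -0.003], "delta_rot": [0, 0, 0], "claw": 20},
  {"delta_pos": [0, 0, -0.003], "delta_rot": [0, 0, 0], "claw": 20},
  {"delta_pos": [0, 0, -0.003], "delta_rot": [0, 0, 0], "claw": 20},
])

```text
time: 9.45
eef_pos: [0.5324, -0.2075, 0.1605]
tcp_rot: [0.124, 0.694, -0.125, 0.698]
contact_force: [-1.8, 1.3, 7.1]
opening: 0.275
```

```bash
python3 - <<'E'
from h import *
from scipy.spatial.transform import Rotation as R
s=ctrl.get_state();q=R.from_quat(s['tcp_rot']);m=q.as_matrix()
d=R.align_vectors([[0,0,-1]],[m[:,0]])[0]
print(s['eef_pos'],m.round(4)[:,0],d.as_rotvec()/np.pi,s['contact_force'],s['wrist_torque'])
E
```

```text
[ 0.53235706 -0.2075205   0.16048092] [ 0.0045 -0.0021 -1.    ] [0.00066758 0.00144815 0.        ] [-1.84860727  1.25486872  7.13471353] [ 0.28172716  0.38865422 -0.07851688]
```

play_rows([
  {"delta_pos": [-0.0005, 0.0003, -0.001], "delta_rot": [0.001, 0.002, 0], "claw": 20},
  {"delta_pos": [-0.0005, 0.0003, -0.002], "delta_rot": [0.001, 0.002, 0], "claw": 20},
  {"delta_pos": [-0.0005, 0.0003, -0.003], "delta_rot": [0.001, 0.002, 0], "claw": 20},
  {"delta_pos": [-0.0005, 0.0003, -0.003], "delta_rot": [0.001, 0.002, 0], "claw": 20},
  {"delta_pos": [-0.0005, 0.0003, -0.003], "delta_rot": [0.001, 0.002, 0], "claw": 20},
])

```text
time: 9.87
eef_pos: [0.5326, -0.2076, 0.159]
tcp_rot: [0.125, 0.696, -0.125, 0.696]
contact_force: [-1.1, 1.6, 8.5]
opening: 0.273
```

play_rows([
  {"delta_pos": [-0.0003, 0.0002, -0.001], "delta_rot": [0, 0.001, 0], "claw": 20},
  {"delta_pos": [-0.0003, 0.0002, -0.002], "delta_rot": [0, 0.001, 0], "claw": 20},
  {"delta_pos": [-0.0003, 0.0002, -0.003], "delta_rot": [0, 0.001, 0], "claw": 20},
  {"delta_pos": [-0.0003, 0.0002, -0.003], "delta_rot": [0, 0.001, 0], "claw": 20},
  {"delta_pos": [-0.0003, 0.0002, -0.003], "delta_rot": [0, 0.001, 0], "claw": 20},
])

```text
time: 10.28
eef_pos: [0.533, -0.2077, 0.1577]
tcp_rot: [0.125, 0.697, -0.125, 0.695]
contact_force: [-2.7, 1.8, 9.1]
opening: 0.273
```

play_rows([
  {"delta_pos": [-0.001, 0.0004, -0.001], "delta_rot": [0, 0, 0], "claw": 20},
  {"delta_pos": [-0.002, 0.0008, -0.002], "delta_rot": [0, 0, 0], "claw": 20},
  {"delta_pos": [-0.002, 0.0008, -0.003], "delta_rot": [0, 0, 0], "claw": 20},
  {"delta_pos": [-0.002, 0.0008, -0.0035], "delta_rot": [0, 0, 0], "claw": 20},
  {"delta_pos": [-0.002, 0.0008, -0.0035], "delta_rot": [0, 0, 0], "claw": 20},
])

```text
time: 10.7
eef_pos: [0.5325, -0.2076, 0.1565]
tcp_rot: [0.124, 0.695, -0.126, 0.697]
contact_force: [-0.8, 0.5, 10.3]
opening: 0.274
```

play_rows([
  {"delta_pos": [-0.001, 0.0004, -0.001], "delta_rot": [0, 0, 0], "claw": 20},
  {"delta_pos": [-0.001, 0.0004, -0.002], "delta_rot": [0, 0, 0], "claw": 20},
  {"delta_pos": [-0.001, 0.0004, -0.003], "delta_rot": [0, 0, 0], "claw": 20},
  {"delta_pos": [-0.001, 0.0004, -0.0035], "delta_rot": [0, 0, 0], "claw": 20},
  {"delta_pos": [-0.001, 0.0004, -0.0035], "delta_rot": [0, 0, 0], "claw": 20},
])

```text
time: 11.12
eef_pos: [0.5324, -0.2077, 0.1546]
tcp_rot: [0.124, 0.694, -0.126, 0.698]
contact_force: [-1.7, -0.3, 3.1]
opening: 0.272
```

The push dropped from about 11 N to 4 N, so the clips have snapped. I'll press on moderately to confirm it's seated, expecting about 1 N/mm from the spring alone.

play_rows([
  {"delta_pos": [-0.0005, 0, -0.001], "delta_rot": [0.001, 0.001, 0], "claw": 20},
  {"delta_pos": [-0.0005, 0, -0.002], "delta_rot": [0.001, 0.002, 0], "claw": 20},
  {"delta_pos": [-0.0005, 0, -0.003], "delta_rot": [0.001, 0.002, 0], "claw": 20},
  {"delta_pos": [-0.0005, 0, -0.003], "delta_rot": [0.001, 0.002, 0], "claw": 20},
  {"delta_pos": [-0.0005, 0, -0.003], "delta_rot": [0.001, 0.002, 0], "claw": 20},
])

```text
time: 11.53
eef_pos: [0.5324, -0.2077, 0.1528]
tcp_rot: [0.125, 0.696, -0.125, 0.696]
contact_force: [-1.8, 1.3, 7.6]
opening: 0.27
```

play_rows([
  {"delta_pos": [-0.0005, 0.0002, -0.001], "delta_rot": [0, 0, 0], "claw": 20},
  {"delta_pos": [-0.0005, 0.0002, -0.002], "delta_rot": [0, 0, 0], "claw": 20},
  {"delta_pos": [-0.0005, 0.0002, -0.004], "delta_rot": [0, 0, 0], "claw": 20},
  {"delta_pos": [-0.0005, 0.0002, -0.004], "delta_rot": [0, 0, 0], "claw": 20},
  {"delta_pos": [-0.0005, 0.0002, -0.004], "delta_rot": [0, 0, 0], "claw": 20},
])

```text
time: 11.95
eef_pos: [0.5324, -0.2077, 0.1505]
tcp_rot: [0.125, 0.696, -0.125, 0.696]
contact_force: [-3.2, 1.2, 10.7]
opening: 0.276
```

play_rows([
  {"delta_pos": [-0.001, 0.0004, -0.001], "delta_rot": [0, 0, 0], "claw": 20},
  {"delta_pos": [-0.001, 0.0004, -0.002], "delta_rot": [0, 0, 0], "claw": 20},
  {"delta_pos": [-0.001, 0.0004, -0.003], "delta_rot": [0, 0, 0], "claw": 20},
  {"delta_pos": [-0.001, 0.0004, -0.0035], "delta_rot": [0, 0, 0], "claw": 20},
  {"delta_pos": [-0.001, 0.0004, -0.0035], "delta_rot": [0, 0, 0], "claw": 20},
  {"delta_pos": [-0.001, 0.0004, -0.0035], "delta_rot": [0, 0, 0], "claw": 20},
])

```text
time: 12.45
eef_pos: [0.5324, -0.2077, 0.1494]
tcp_rot: [0.124, 0.695, -0.126, 0.697]
contact_force: [-3.5, 2.2, 10.8]
opening: 0.276
```

play_rows([
  {"delta_pos": [0, 0, -0.001], "delta_rot": [0, 0, 0], "claw": 20},
  {"delta_pos": [0, 0, -0.002], "delta_rot": [0, 0, 0], "claw": 20},
  {"delta_pos": [0, 0, -0.003], "delta_rot": [0, 0, 0], "claw": 20},
  {"delta_pos": [0, 0, -0.003], "delta_rot": [0, 0, 0], "claw": 20},
  {"delta_pos": [0, 0, -0.003], "delta_rot": [0, 0, 0], "claw": 20},
])

```text
time: 12.87
eef_pos: [0.5324, -0.2077, 0.1484]
tcp_rot: [0.124, 0.695, -0.125, 0.697]
contact_force: [-5.2, 2.7, 12.9]
opening: 0.272
```

play_rows([
  {"delta_pos": [-0.001, 0.0004, 0.002], "delta_rot": [0, 0, 0], "claw": 20},
  {"delta_pos": [-0.001, 0.0004, 0.004], "delta_rot": [0, 0, 0], "claw": 20},
  {"delta_pos": [-0.001, 0.0004, 0.005], "delta_rot": [0, 0, 0], "claw": 20},
  {"delta_pos": [-0.001, 0.0004, 0.005], "delta_rot": [0, 0, 0], "claw": 20},
  {"delta_pos": [-0.001, 0.0004, 0.005], "delta_rot": [0, 0, 0], "claw": 20},
])

```text
time: 13.28
eef_pos: [0.5323, -0.2077, 0.1547]
tcp_rot: [0.124, 0.694, -0.126, 0.698]
contact_force: [-0.4, 0.3, 8.0]
opening: 0.274
```

play_rows([
  {"delta_pos": [0, 0, 0.001], "delta_rot": [0, 0, 0], "claw": 20},
  {"delta_pos": [0, 0, 0.002], "delta_rot": [0, 0, 0], "claw": 20},
  {"delta_pos": [0, 0, 0.002], "delta_rot": [0, 0, 0], "claw": 20},
  {"delta_pos": [0, 0, 0.002], "delta_rot": [0, 0, 0], "claw": 20},
])

```text
time: 13.62
eef_pos: [0.5323, -0.2077, 0.1567]
tcp_rot: [0.124, 0.694, -0.126, 0.698]
contact_force: [-0.4, 0.1, 4.5]
opening: 0.274
```

play_rows([
  {"delta_pos": [0, 0, 0.0015], "delta_rot": [0, 0, 0], "claw": 20},
  {"delta_pos": [0, 0, 0.0015], "delta_rot": [0, 0, 0], "claw": 20},
  {"delta_pos": [0, 0, 0.0015], "delta_rot": [0, 0, 0], "claw": 20},
  {"delta_pos": [0, 0, 0.0015], "delta_rot": [0, 0, 0], "claw": 60},
  {"delta_pos": [0, 0, 0.0015], "delta_rot": [0, 0, 0], "claw": 60},
  {"delta_pos": [0, 0, 0.0015], "delta_rot": [0, 0, 0], "claw": 60},
  {"delta_pos": [0, 0, 0.0015], "delta_rot": [0, 0, 0], "claw": 60},
  {"delta_pos": [0, 0, 0.0015], "delta_rot": [0, 0, 0], "claw": 60},
  {"delta_pos": [0, 0, 0.0015], "delta_rot": [0, 0, 0], "claw": 60},
])

```text
time: 14.37
eef_pos: [0.5322, -0.2076, 0.1579]
tcp_rot: [0.124, 0.694, -0.126, 0.698]
contact_force: [0.0, -0.9, 0.1]
opening: 0.704
```

play_rows([
  {"delta_pos": [0, 0, 0.01], "delta_rot": [0, 0, 0], "claw": 60},
  {"delta_pos": [0, 0, 0.04], "delta_rot": [0, 0, 0], "claw": 60},
  {"delta_pos": [0, 0, 0.08], "delta_rot": [0, 0, 0], "claw": 60},
  {"delta_pos": [0, 0, 0.11], "delta_rot": [0, 0, 0], "claw": 60},
  {"delta_pos": [0, 0, 0.11], "delta_rot": [0, 0, 0], "claw": 60},
  {"delta_pos": [0, 0, 0.11], "delta_rot": [0, 0, 0], "claw": 60},
  {"delta_pos": [0, 0, 0.11], "delta_rot": [0, 0, 0], "claw": 60},
])

```text
time: 14.95
eef_pos: [0.532, -0.2075, 0.2681]
tcp_rot: [0.124, 0.694, -0.126, 0.698]
contact_force: [0.4, -0.5, -1.0]
opening: 0.704
```

```bash
python3 - <<'E'
from fit import *
s=ctrl.get_state();e=s['eef_pos'];print(s['time'],e,s['contact_force'])
c=ctrl.calibration("wrist");im=ctrl.read_camera("wrist")
for z in (.127,.1295,.132):
  for fr in(0,1):print(z,fit(im,c,[.5325,-.2072],z,.036,[(0,360)],free_r=fr))
o=im.copy()
cs=np.c_[np.cos(np.linspace(0,6.29,180)),np.sin(np.linspace(0,6.29,180))]
for z,r in((.127,.036),(.157,.013),(.099,.098)):
  cv2.polylines(o,[proj("wrist",np.c_[np.array([.5325,-.2072])+r*cs,np.full(180,z)],c).round().astype(np.int32)],True,(0,0,255),1)
t=ctrl.read_camera("scene");crop=cv2.resize(t[195:285,195:315],None,fx=3.5,fy=3.5,interpolation=cv2.INTER_CUBIC)
a=o[:,80:460];v=np.zeros((420,380+crop.shape[1],3),np.uint8);v[:,:380]=a;v[:crop.shape[0],380:]=crop
cv2.imwrite("pics/f.png",v)
E
```

```text
14.95 [ 0.53202613 -0.20751385  0.2680766 ] [ 0.35974838 -0.54324385 -0.9590399 ]
0.127 (array([ 0.53342412, -0.20813799,  0.036     ]), np.float64(0.9937138517499979), np.int64(174))
0.127 (array([ 0.53325357, -0.20807412,  0.03527894]), np.float64(0.2337859201926146), np.int64(174))
0.1295 (array([ 0.53293847, -0.20799074,  0.036     ]), np.float64(1.4947294030537885), np.int64(174))
0.1295 (array([ 0.53263568, -0.20782938,  0.03493819]), np.float64(0.2449964835274299), np.int64(174))
0.132 (array([ 0.5325866, -0.2077792,  0.036    ]), np.float64(1.984532806085693), np.int64(174))
0.132 (array([ 0.53200547, -0.20759078,  0.03459839]), np.float64(0.24269024782917106), np.int64(174))
```

View pics/f.png

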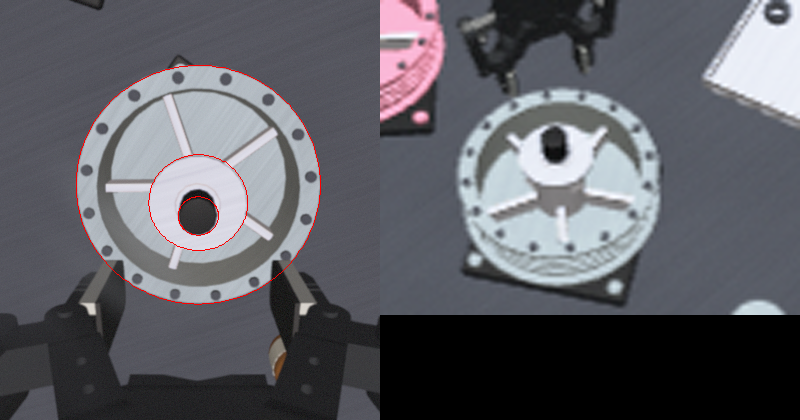

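The cover is on the boss, with its knob top at (198,215) in the left panel, matching the flush prediction. As a numeric check of height and tilt, I'll compare the fits with the same fits on the tray picture, where the height is known.

```bash
python3 - <<'E'
from fit import *
import pickle
c1=pickle.load(open("c1.pkl","rb"));w1=cv2.imread("pics/w1.png")
c=ctrl.calibration("wrist");im=ctrl.read_camera("wrist")
for n,I,C,xy,z0 in(("tray",w1,c1,[.552,.0997],.0265),("boss",im,c,[.5333,-.2081],.127)):
  p=fit(I,C,xy,z0,.0355,[(0,360)],srch=5,free_r=1);print(n,"disc",p)
  k=fit(I,C,p[0][:2],z0+.03,.0123,[(10,170)],srch=4,sign=1,free_r=1);print("knob",k,"tilt-ish mm",(k[0]-p[0])[:2]*1e3)
E
```

```text
tray disc (array([0.55185105, 0.09970161, 0.03398679]), np.float64(0.23226520106171775), np.int64(67))
knob (array([0.55212956, 0.09947505, 0.01234665]), np.float64(0.12521451557672394), np.int64(80)) tilt-ish mm [ 0.27851634 -0.22655922]
boss disc (array([ 0.533281  , -0.20807036,  0.03525582]), np.float64(0.24560639403749818), np.int64(173))
knob (array([ 0.53271896, -0.20782248,  0.0123313 ]), np.float64(0.022094098870533638), np.int64(80)) tilt-ish mm [-0.56203955  0.24787977]
```

Height is consistent: the knob radius reads 12.3 mm both at the known tray height and at the flush height. Tilt reads about 0.02 rad, which is within the fit's noise but close to the limit. I'll press gently again on the knob top with the fingers shut, to check for an unsnapped clip and settle the cover.

play_rows([
  {"delta_pos": [0.001, -0.0003, 0], "delta_rot": [0.001, 0.002, 0], "claw": 0},
  {"delta_pos": [0.001, -0.0003, 0], "delta_rot": [0.001, 0.002, 0], "claw": 0},
  {"delta_pos": [0.001, -0.0003, 0], "delta_rot": [0.001, 0.002, 0], "claw": 0},
  {"delta_pos": [0.001, -0.0003, 0], "delta_rot": [0.001, 0.002, 0], "claw": 0},
  {"delta_pos": [0.001, -0.0003, 0], "delta_rot": [0.001, 0.002, 0], "claw": 0},
  {"delta_pos": [0.001, -0.0003, 0], "delta_rot": [0.001, 0.002, 0], "claw": 0},
  {"delta_pos": [0.001, -0.0003, -0.03], "delta_rot": [0.001, 0.002, 0], "claw": 0},
  {"delta_pos": [0.001, -0.0003, -0.06], "delta_rot": [0.001, 0.002, 0], "claw": 0},
  {"delta_pos": [0.001, -0.0003, -0.075], "delta_rot": [0.001, 0.002, 0], "claw": 0},
  {"delta_pos": [0.001, -0.0003, -0.08], "delta_rot": [0.001, 0.002, 0], "claw": 0},
  {"delta_pos": [0.001, -0.0003, -0.08], "delta_rot": [0.001, 0.002, 0], "claw": 0},
  {"delta_pos": [0.001, -0.0003, -0.08], "delta_rot": [0.001, 0.002, 0], "claw": 0},
], newtons=40)

```text
time: 16.1
eef_pos: [0.533, -0.2078, 0.187]
tcp_rot: [0.125, 0.697, -0.125, 0.695]
contact_force: [0.1, 0.8, 0.6]
opening: -0.003
```

play_rows([
  {"delta_pos": [0, 0, -0.002], "delta_rot": [0, 0, 0], "claw": 0},
  {"delta_pos": [0, 0, -0.004], "delta_rot": [0, 0, 0], "claw": 0},
  {"delta_pos": [0, 0, -0.006], "delta_rot": [0, 0, 0], "claw": 0},
  {"delta_pos": [0, 0, -0.006], "delta_rot": [0, 0, 0], "claw": 0},
  {"delta_pos": [0, 0, -0.006], "delta_rot": [0, 0, 0], "claw": 0},
])

```text
time: 16.52
eef_pos: [0.5335, -0.2081, 0.1819]
tcp_rot: [0.125, 0.697, -0.125, 0.695]
contact_force: [-0.3, -0.7, 1.2]
opening: -0.005
```

Touch is at TCP z≈0.182, so the knob top is at about 0.157, which is flush height. I'll press a little further.

play_rows([
  {"delta_pos": [-0.0003, 0.0001, -0.002], "delta_rot": [0, 0, 0], "claw": 0},
  {"delta_pos": [-0.0003, 0.0001, -0.004], "delta_rot": [0, 0, 0], "claw": 0},
  {"delta_pos": [-0.0003, 0.0001, -0.006], "delta_rot": [0, 0, 0], "claw": 0},
  {"delta_pos": [-0.0003, 0.0001, -0.006], "delta_rot": [0, 0, 0], "claw": 0},
  {"delta_pos": [-0.0003, 0.0001, -0.006], "delta_rot": [0, 0, 0], "claw": 0},
])

```text
time: 16.93
eef_pos: [0.5335, -0.2081, 0.1771]
tcp_rot: [0.125, 0.696, -0.125, 0.696]
contact_force: [-1.8, 1.7, 7.2]
opening: 0.001
```

play_rows([
  {"delta_pos": [-0.0003, 0.0001, -0.002], "delta_rot": [0, 0, 0], "claw": 0},
  {"delta_pos": [-0.0003, 0.0001, -0.004], "delta_rot": [0, 0, 0], "claw": 0},
  {"delta_pos": [-0.0003, 0.0001, -0.006], "delta_rot": [0, 0, 0], "claw": 0},
  {"delta_pos": [-0.0003, 0.0001, -0.006], "delta_rot": [0, 0, 0], "claw": 0},
  {"delta_pos": [-0.0003, 0.0001, -0.006], "delta_rot": [0, 0, 0], "claw": 0},
])

```text
time: 17.35
eef_pos: [0.5335, -0.2081, 0.1733]
tcp_rot: [0.125, 0.696, -0.125, 0.696]
contact_force: [-4.3, 2.7, 10.8]
opening: -0.001
```

play_rows([
  {"delta_pos": [-0.001, 0.0005, -0.002], "delta_rot": [0, 0, 0], "claw": 0},
  {"delta_pos": [-0.001, 0.0005, -0.004], "delta_rot": [0, 0, 0], "claw": 0},
  {"delta_pos": [-0.001, 0.0005, -0.0055], "delta_rot": [0, 0, 0], "claw": 0},
  {"delta_pos": [-0.001, 0.0005, -0.0055], "delta_rot": [0, 0, 0], "claw": 0},
])

```text
time: 17.68
eef_pos: [0.5334, -0.2081, 0.1708]
tcp_rot: [0.124, 0.695, -0.125, 0.697]
contact_force: [-3.5, 1.6, 11.9]
opening: -0.0
```

play_rows([
  {"delta_pos": [-0.0005, 0.0002, 0.004], "delta_rot": [0, 0, 0], "claw": 0},
  {"delta_pos": [-0.0005, 0.0002, 0.008], "delta_rot": [0, 0, 0], "claw": 0},
  {"delta_pos": [-0.0005, 0.0002, 0.014], "delta_rot": [0, 0, 0], "claw": 0},
  {"delta_pos": [-0.0005, 0.0002, 0.04], "delta_rot": [0, 0, 0], "claw": 0},
  {"delta_pos": [-0.0005, 0.0002, 0.08], "delta_rot": [0, 0, 0], "claw": 0},
  {"delta_pos": [-0.0005, 0.0002, 0.1], "delta_rot": [0, 0, 0], "claw": 60},
  {"delta_pos": [-0.0005, 0.0002, 0.1], "delta_rot": [0, 0, 0], "claw": 60},
  {"delta_pos": [-0.0005, 0.0002, 0.1], "delta_rot": [0, 0, 0], "claw": 60},
  {"delta_pos": [-0.0005, 0.0002, 0.1], "delta_rot": [0, 0, 0], "claw": 60},
  {"delta_pos": [-0.0005, 0.0002, 0.1], "delta_rot": [0, 0, 0], "claw": 60},
  {"delta_pos": [-0.0005, 0.0002, 0.1], "delta_rot": [0, 0, 0], "claw": 60},
])

```text
time: 18.6
eef_pos: [0.5321, -0.2074, 0.2685]
tcp_rot: [0.125, 0.697, -0.125, 0.695]
contact_force: [-0.0, -0.4, -0.5]
opening: 0.698
```

```bash
python3 - <<'E'
from fit import *
s=ctrl.get_state();print(s['time'],s['eef_pos'],s['contact_force'])
c=ctrl.calibration("wrist");I=ctrl.read_camera("wrist");cv2.imwrite("pics/end.png",I)
p=fit(I,c,[.5333,-.2081],.127,.0355,[(0,360)],srch=5,free_r=1);print("disc",p)
k=fit(I,c,p[0][:2],.157,.0123,[(10,170)],srch=4,sign=1,free_r=1);print("knob",k)
a=cv2.imread("pics/top0.png");b=ctrl.read_camera("top")
print("tray-area diff px",[int((cv2.absdiff(a,b).max(2)[y0:y1,x0:x1]>40).sum()) for x0,x1,y0,y1 in((172,222,165,235),(95,140,170,230),(235,275,105,160),(305,335,112,145),(410,450,185,225))])
E
```

```text
18.6 [ 0.53211618 -0.20743321  0.26845584] [-0.01076531 -0.36294667 -0.48177368]
disc (array([ 0.53327792, -0.20800047,  0.03526755]), np.float64(0.24591174006901906), np.int64(172))
knob (array([ 0.53276914, -0.20786604,  0.01228205]), np.float64(0.024070752760740173), np.int64(80))
tray-area diff px [0, 0, 0, 0, 0]
```

```bash
python3 -c "
from plant import ctrl
print(ctrl.sign_off())"
```

```text
the job is handed in; nothing more can be done
None
```

The larger cover is on the hub's boss, pressed home and released, and I've handed the job in at about 18.6 s of the 64 s allowed. There was no verdict at hand-in, so this rests on my own checks.

- **Snap:** the arms touched the rim at the expected height. The push rose to about 12 N, then fell to about 5 N (cover weight allowed for) as the clips snapped. I pressed on to about 14 N without reaching the stop.
- **Flush:** I then pressed the knob top with shut fingers. It touched at about 0.157 m, the height for a flush cover. The push then rose by about 1 N per mm, which is the platen spring alone, with no second snap.
- **Position:** by the wrist camera the cover is about 1 mm from the boss's middle.
- **Tilt:** this is my least certain check. The fit reads about 0.02 rad, within the 0.03 limit but near it. It stayed about the same after the second press, so I take it as fit error. An unsnapped clip would show about 0.08 rad.
- **Everything else:** the overhead pictures show no change at the small cover, spacer, bearing, wrench, driver, jar or brake shoe. The arm is clear above the hub, touching nothing.

The force drop at the snap came out larger than the 2 to 5 N stated. I took that as a passing dip, because later readings followed the spring.

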